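# Put the shaker away in the pop-out spice tray

## Robot

A 6-joint arm with a two-finger parallel gripper is mounted at the origin on a cart in front of the work surface, level with it; the furniture and walls round the work are solid. World frame = base frame: x ahead of the robot, y to its left, z up, the work surface at z = 0. Lengths are in m, angles in rad, forces in N, time in s.
With the tool pointing down it reaches from about 0.225 to 0.725 m from the base axis. Payload 3.1 kg.
Tool frame: the origin (TCP) lies on the centre line of the jaws, within the pads' length; the fingertips stand 25 mm ahead of it and the grasp point (between the pads) lies 6 mm ahead of it (robot.nose_length is the distance from the TCP to the fingertips, in m); x points along the fingers, z is the direction in which the jaws open and shut, and the axes are right-handed (so a half turn about x gives the same grasp; the last joint's range is limited). The gripper opens to 85 mm and grips with 20 to 120 N. Pads are 22 mm wide; open, the fingers measure 114 mm over their backs; the gripper's body (76 mm by 85 mm) begins 54 mm behind the grasp point. The pads swing forward as they close: fully open they stand 13 mm farther back than shut.
Start: joints at [1.187, 0.048, 0.099, 1.622, 0, 1.443], TCP at [0.133, 0.508, 0.256] pointing down, gripper open.
Joint ranges: [-2.91, 2.91], [-0.99, 1.94], [-1.21, 1.42], [-2.12, 2.29], [-1.49, 1.47], [-3.14, 3.14]. Speed limits (rad/s): [2.79, 2.79, 3.14, 3.14, 3.14, 3.14].

## Interface

Orientations are given as a unit quaternion [w, x, y, z].
In Python, from plant import robot, kin, optics, regions_of, read_t, read_q, read_qd, read_effort, read_ee_pos, read_tool_rot, read_ft_force, read_wrist_torque, read_grip_width gives the robot as it stands. The module is installed in compiled form; this text tells all that it offers. Calls block until the motion is done:
- robot.move_ptp(position, orientation): joint-space move of the TCP to a pose.
- robot.line_to(position, ori=None, velocity=0.15): straight line of the TCP; ori=None keeps the orientation; velocity is the mean speed in m/s.
- robot.move_j(angles): joint-space move.
- robot.open_jaws() and robot.gripper_close(strength=None): open the fingers fully, or close them until they stop; strength is the grip in N (None keeps the last).
- robot.sleep(seconds).
- kin.inverse_kinematics(position, orientation): joint angles nearest the present ones, or None.
- optics.camera(name): name is "side" or "top"; returns the picture (384x512x3 uint8, red, green, blue); there is no depth.
- optics.camera_model(name): a dict with "vfov" (degrees; the focal length in pixels is half the picture's height over the tangent of half this angle, whatever the lens; pixels are square), "cx", "cy" (the principal point, pixels), "world_from_camera" (4x4, takes a point from camera to world coordinates). Camera axes: x right, y up, looking along -z (the intrinsics and any distortion apply to the point x, -y, -z); pixel columns grow to the right and rows downward; lengths in m; the calibration is good to about 2 mm. A picture is of the moment at which its call begins. camera_model takes no time and is no camera call.
A pose or a line that the arm cannot do raises robot.IKError and nothing moves.
- robot.job_done(): hands the job in, once; it reports no verdict.
Trained networks look in the newest picture that a camera, given by its name, has taken for a name from the list of things; names that differ only in an ending like _2 or _b are one class to them, and where a whole thing is asked for, a point or a joint stands for the part that bears it (a point fixed in the world has none). Each returns a list of dicts, best first, with "p" (0 to 1); they miss things now and then, are a little off and sometimes report something else, mostly with a low value. They report only what shows in the picture. A call takes as long as a camera call. They do not tell look-alikes from the thing itself.
- regions_of(name, camera): "mask" (384x512 bool, what is visible of it) and "centre" ([column, row] in pixels, amid what is visible of it).
Readings, each from a call of its own:
- read_t(): time.
- read_q(): joint angles.
- read_qd(): joint speeds.
- read_effort(): joint torques, N m.
- read_ee_pos(): TCP position.
- read_tool_rot(): TCP orientation.
- read_ft_force(): force on the tool from outside, world axes, zero at the start.
- read_wrist_torque(): the same for the moment, N m.
- read_grip_width(): finger opening in m.
Only numpy, scipy, OpenCV 4.12 (cv2) and the standard library are available. Lean on these libraries where they do the work, as an engineer would, in place of code of your own. Each camera call takes 0.05 s, during which the arm holds its last target.

## Task

Put the plain steel shaker away in the wooden spice box: gently press the button on top of the box so that its tray springs out, stand the shaker upright in the tray's square pocket and let go of it, then push the tray gently home by its knob until the latch clicks and it stays shut. How deep it must go before it clicks cannot be seen, only felt, and the works are delicate: never bear on the box, tray or button with more than 17 N. Also leave the other shaker, the jar and the mug standing where they are.

Things in the scene. Friction and masses are not known exactly. Their poses are not given: they have to be found in the camera images.
- organiser: Wooden spice box fixed to the worktop, 138 deep (x) x 116 wide (y) x 126 high. Origin on the worktop, 55 mm behind its open front and midway across. The front looks along its own -x (about to the robot's right), where the tray slides out. Walls 6 thick, roof from 118 to 126 mm high.
- knob_end (a point): Middle of the flat outer end of the steel knob on the tray's wooden front, 88 mm above the worktop. The knob is 26 mm across and stands 34 mm out from the front, which is 101 wide and 14 to 114 mm high and, latched, is flush with the box's front edges. Push here along the box's +x. Axes as the box's. Moves with the tray.
- tray (a joint): How far the tray is out, m: 0 latched, 0.090 fully out. A spring drives it out (6 N shut, 4 N out; damper 18 N per m/s). To latch, it must go 1 to 21 mm deeper than 0; how deep differs from box to box and cannot be seen. Felt: force rises to 8-11 N, eases over some 5 mm to about 6 N, where it clicks; 1 mm later a buffer adds 6 N/mm (4 mm, then hard): buffer felt = latched. Let go, it comes back to 0; unlatched, right out.
- pocket (a point): Centre of the floor of the tray's square pocket, 22 mm above the worktop; 48 x 48 mm inside, walls 20 high, 3 thick. It lies 71 mm behind the knob's end and 37 mm behind the tray's front face; with the tray fully out, 108 mm in front of the box's origin, 53 mm clear of the box. Axes as the box's. Moves with the tray.
- button_top (a point): Middle of the top of the round steel release button, 30 mm across, on the roof of the box near its front, 138 mm above the worktop when not pressed; it stands 8 mm above a dark collar. Pressed straight down. It moves with the button.
- release_button (a joint): How far the button is pressed, m: 0 up, 0.007 at its stop. A spring resists with 1.3 N at first and 4.5 N at the stop; the latch lets go between 0.003 and 0.005, and the button springs up when let go. It also dips by about 0.004 and jumps back by itself as the tray is pushed home and clicks.
- shaker: The thing to put away: plain steel shaker, a smooth upright cylinder 38 across and 88 tall, about 0.1 kg, standing on the worktop, origin at the centre of its underside, z up.
- glass_shaker: Bystander: squat glass shaker with a domed top, 44 across at the base, 90 tall, origin under its middle.
- glass_jar: Bystander: glass jar with a steel screw lid, 66 across, 94 tall, origin under its middle.
- mug: Bystander: white mug with grey dots, 82 across with a handle, 91 tall, origin under its middle.
There are look-alikes about, which are no part of the job. What is shaped like the shaker but green or turquoise is not meant.

How it is judged:
On the way, in this order (a step that is already met when the one before it is completed fails the run):
1. the tray has sprung out (value of joint tray above 0.075 m), for 0.2 s.
2. the steel shaker stands in the pocket of the open tray, let go of (horizontal distance between shaker and pocket below 0.011 m and z of shaker in the frame of pocket between -0.004 and 0.006 m and angle between shaker's own z axis and vertical below 0.12 rad and value of joint tray above 0.06 m and contact force between the fingers and shaker below 0.1 N), for 0.2 s.
At the end, for the whole second after the job is handed in: The tray is home and latched (within 4 mm of its shut position with nothing pushing it) and the button is up; the steel shaker stands upright (within 0.12 rad) in the tray's pocket, its middle within 11 mm of the pocket's middle, at rest (horizontal distance between shaker and pocket below 0.011 m and z of shaker in the frame of pocket between -0.004 and 0.006 m and angle between shaker's own z axis and vertical below 0.12 rad and value of joint tray between -0.004 and 0.004 m and value of joint release_button below 0.0015 m and linear speed of shaker below 0.02 m/s); the robot touches nothing.
It fails at once if the box, tray or its button is pressed or pushed with more than 17 N (contact force between any of the fingers, the arm and organiser above 17 N).
It fails at once if the glass shaker is moved more than 30 mm or tipped (distance of glass_shaker from where it was at the start of the episode above 0.03 m or angle between glass_shaker's own z axis and vertical above 0.3 rad).
It fails at once if the glass jar is moved more than 30 mm or tipped (distance of glass_jar from where it was at the start of the episode above 0.03 m or angle between glass_jar's own z axis and vertical above 0.3 rad).
It fails at once if the mug is moved more than 30 mm or tipped (distance of mug from where it was at the start of the episode above 0.03 m or angle between mug's own z axis and vertical above 0.3 rad).
It also fails if it takes over 72 s, if anything falls off the work surface, if the arm or the gripper's body presses on something with over 40 N, if the wrist force passes 120 N, or if a joint passes its speed limit or range.

## Working session

There is one attempt and no reset: what is moved stays moved. The work goes in short steps, each a Python script; the robot and the scene stay as the last script left them, time stands still between calls to the robot, and variables do not carry over. Pictures are saved under pics/ and viewed, and the job is handed in when it is done.

```bash
mkdir -p pics; ls
cat > a.py <<'E'
from plant import *
import cv2,numpy as np
for n in ("side","top"):
    im=optics.camera(n); cv2.imwrite(f"pics/{n}0.png",im[:,:,::-1]); m=optics.camera_model(n); print(n,m)
print(read_t(),read_ee_pos(),read_tool_rot(),read_ft_force(),robot.nose_length)
E
python3 a.py
```

```text
pics
side {'vfov': 57.509504320131896, 'cx': 262.0804757538477, 'cy': 191.44430539193363, 'world_from_camera': array([[ 0.49007131,  0.62124811, -0.61145801, -0.1196439 ],
       [-0.87156084,  0.36093698, -0.33182253, -0.33739882],
       [ 0.01455368,  0.69553956,  0.71834039,  0.81121342],
       [ 0.        ,  0.        ,  0.        ,  1.        ]])}
top {'vfov': 53.30044343989702, 'cx': 257.99656471677264, 'cy': 192.10980046870424, 'world_from_camera': array([[-0.01559418,  0.98827923, -0.15185845,  0.34268786],
       [-0.99976671, -0.01768165, -0.01240538, -0.03803265],
       [-0.01494508,  0.15162957,  0.9883244 ,  1.22550591],
       [ 0.        ,  0.        ,  0.        ,  1.        ]])}
0.1 [0.13264667 0.5074407  0.2552276 ] [ 0.55903042 -0.43250152  0.56035768  0.43177158] [-0.77066726  0.16470871 -0.21690695] 0.025
```

View pics/side0.png

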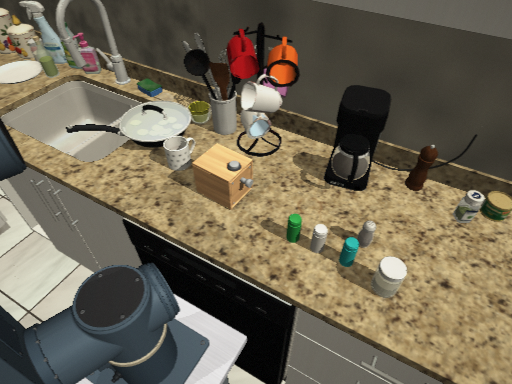

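View pics/top0.png

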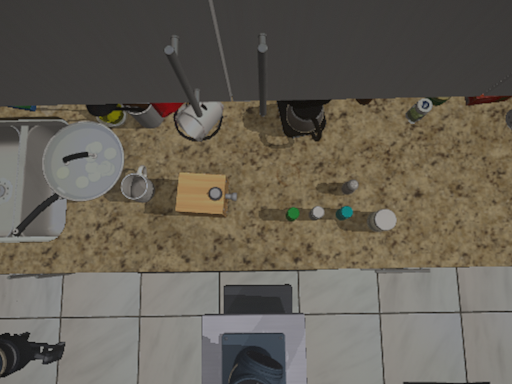

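```bash
cat > b.py <<'E'
import cv2,numpy as np
s=cv2.imread("pics/side0.png");t=cv2.imread("pics/top0.png")
a=cv2.resize(s[200:310,270:420],(750,550),interpolation=cv2.INTER_CUBIC);cv2.imwrite("pics/crop_s.png",a)
a=cv2.resize(t[160:250,270:410],(780,501),interpolation=cv2.INTER_CUBIC);cv2.imwrite("pics/crop_t.png",a)
a=cv2.resize(s[130:220,150:270],(800,600),interpolation=cv2.INTER_CUBIC);cv2.imwrite("pics/crop_b.png",a)
a=cv2.resize(t[160:230,165:260],(760,560),interpolation=cv2.INTER_CUBIC);cv2.imwrite("pics/crop_bt.png",a)
E
python3 b.py
```

```text
(no output)
```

View pics/crop_s.png

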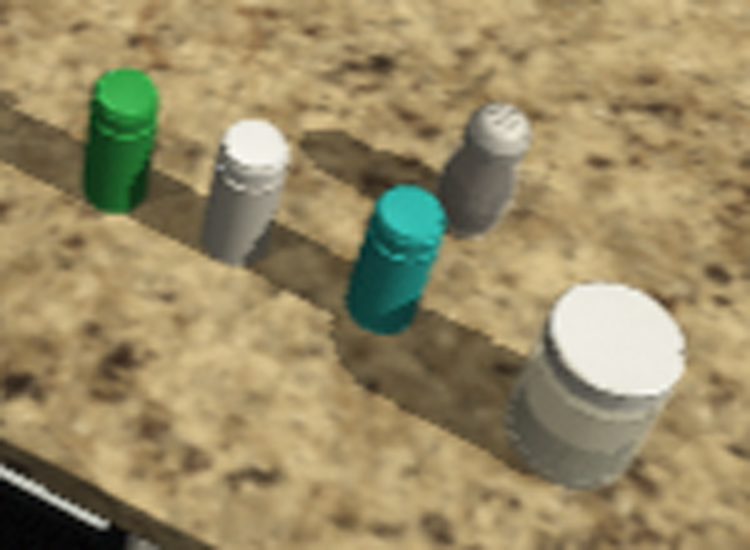

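View pics/crop_t.png

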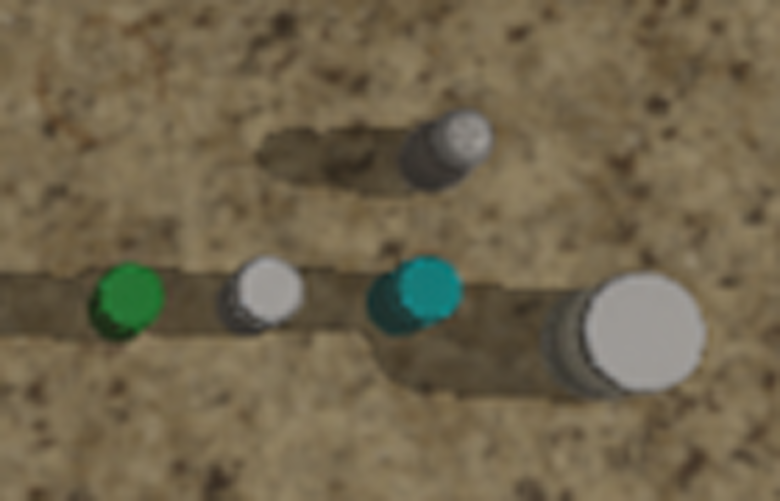

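View pics/crop_b.png

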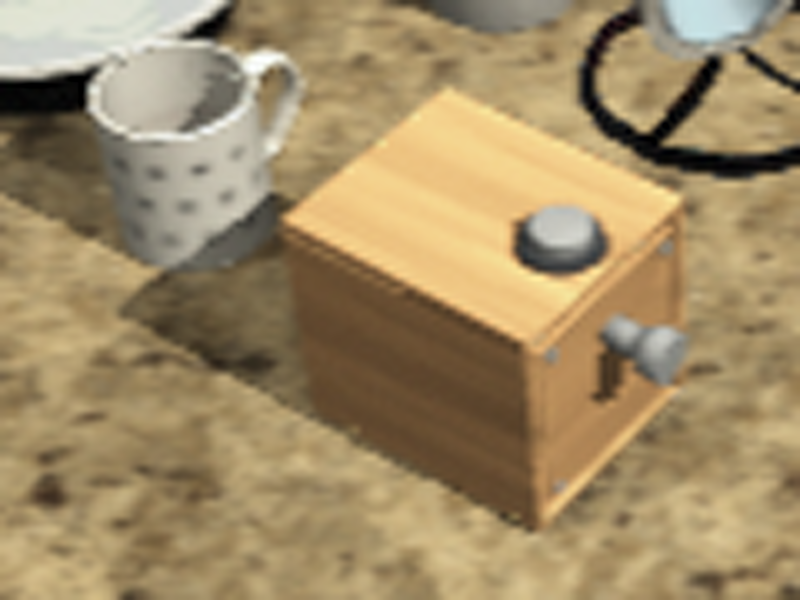

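View pics/crop_bt.png

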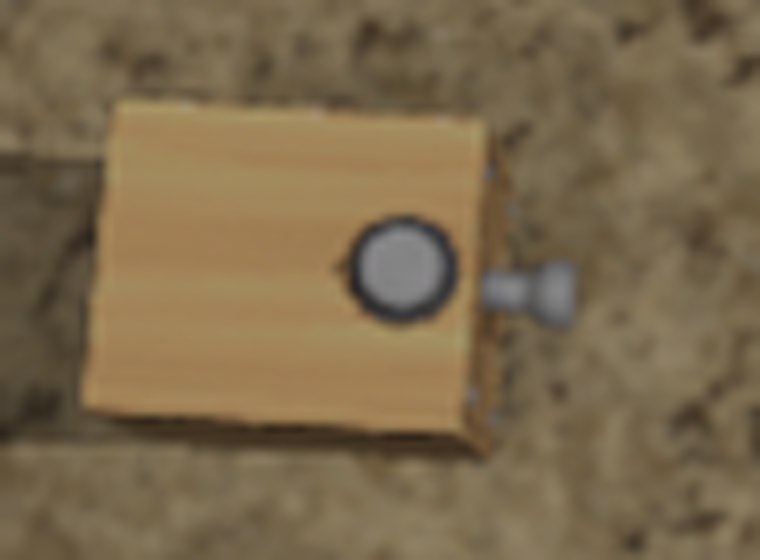

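```bash
cat > h.py <<'E'
from plant import *
import cv2,numpy as np
from scipy.optimize import least_squares
M={n:optics.camera_model(n) for n in ("side","top")}
def proj(n,P):
    m=M[n];T=np.linalg.inv(m["world_from_camera"]);P=np.atleast_2d(P)
    c=P@T[:3,:3].T+T[:3,3]; f=192/np.tan(np.radians(m["vfov"]/2))
    return np.c_[m["cx"]+f*c[:,0]/-c[:,2], m["cy"]+f*-c[:,1]/-c[:,2]]
def ray(n,uv):
    m=M[n];W=m["world_from_camera"];f=192/np.tan(np.radians(m["vfov"]/2))
    d=np.array([(uv[0]-m["cx"])/f,-(uv[1]-m["cy"])/f,-1]);return W[:3,3],W[:3,:3]@d
def atz(n,uv,z):
    o,d=ray(n,uv);return o+d*(z-o[2])/d[2]
def tri(a,b):
    A=[];B=[]
    for n,uv in (("side",a),("top",b)):
        o,d=ray(n,uv);d/=np.linalg.norm(d);Q=np.eye(3)-np.outer(d,d);A.append(Q);B.append(Q@o)
    return np.linalg.lstsq(np.vstack(A),np.hstack(B),rcond=None)[0]
def silh(n,shape):
    "largest hull mask"
    pass
E
cat > c.py <<'E'
from h import *
def un(c,s,o): return np.array([(c[0]+.5)/s-.5+o[0],(c[1]+.5)/s-.5+o[1]])
T=lambda x,y:un((x,y),8,(165,160)); S=lambda x,y:un((x,y),6.6667,(150,130))
f,b,w=-.055,.083,.058
# box frame: -x is front (world -y), so box +x = world +y
loc=[("top",(b,w,.126)),]
# corners local
FL=lambda z:(f,-w,z)
from itertools import product
obs=[("top",T(117,100),"bx-",.126),]
# box x -> world +y, box y -> world -x : far (world +x) side is local y=-w
obs=[("top",T(117,100),(b,-w,.126)),("top",T(488,120),(f,-w,.126)),("top",T(463,430),(f,w,.126)),("top",T(83,407),(b,w,.126)),
("side",S(448,88),(b,-w,.126)),("side",S(683,200),(f,-w,.126)),("side",S(530,345),(f,w,.126)),("side",S(283,218),(b,w,.126)),
("side",S(538,528),(f,w,0)),("side",S(683,390),(f,-w,0))]
def W(p,l):
    c,s=np.cos(p[2]),np.sin(p[2]);return np.array([p[0]+c*l[0]-s*l[1],p[1]+s*l[0]+c*l[1],l[2]])
for sel in (("top","side"),("top",),("side",)):
    r=lambda p:np.hstack([proj(n,W(p,l))[0]-uv for n,uv,l in obs if n in sel])
    o=least_squares(r,[.35,.1,np.pi/2],loss="soft_l1");print(sel,o.x,np.round(r(o.x),1))
bt=atz("top",T(403,265),.138),atz("side",S(563,228),.138);print("button",bt,tri(S(563,228),T(403,265)))
kb=atz("top",T(570,293),.088),atz("side",S(665,358),.088);print("knob",kb)
for nm,n in (("shaker","side"),("shaker","top"),("button_top","top"),("button_top","side"),("knob_end","top"),("knob_end","side"),("glass_shaker","top"),("glass_jar","top"),("mug","top")):
    for d in regions_of(nm,n):
        if d["p"]>.3: print(nm,n,round(d["p"],2),np.round(d["centre"],1),d["mask"].sum())
# shaker: centre of top disc (crop coords) 
print("shk top", atz("top",un((270,290),5.571,(270,160)),.088), atz("side",un((255,147),5,(270,200)),.088))
print("green",atz("top",un((132,296),5.571,(270,160)),.088),"turq",atz("top",un((431,288),5.571,(270,160)),.088),"glass",atz("top",un((468,138),5.571,(270,160)),.088),"jar",atz("top",un((645,331),5.571,(270,160)),.094))
E
python3 c.py
```

```text
('top', 'side') [0.51321556 0.12972968 1.48875404] [-0.4 -0.8 -0.  -0.4 -0.1  0.2 -0.   0.  -0.3 -0.2  0.4 -0.5 -0.5 -0.
 -0.5  0.3  0.5  2.   0.6  0.6]
('top',) [0.51257007 0.12935743 1.49005903] [-0.3 -0.5  0.1 -0.2  0.1  0.4  0.1  0.3]
('side',) [0.51435169 0.13051078 1.4864133 ] [-0.2 -0.4  0.4 -0.7 -0.6 -0.4 -0.5 -0.   0.4  1.7  0.6  0.3]
button (array([0.51032143, 0.09966535, 0.138     ]), array([0.50978775, 0.0984879 , 0.138     ])) [0.51068866 0.09952718 0.13684047]
knob (array([0.50626154, 0.0431235 , 0.088     ]), array([0.50626606, 0.04552218, 0.088     ]))
shaker side 0.78 [317.9 238.6] 365
shaker side 0.69 [290.5 229.9] 336
shaker side 0.66 [349.9 249.5] 411
shaker top 0.69 [342.7 212.4] 158
shaker top 0.59 [292.  212.2] 154
shaker top 0.57 [316.4 216.2] 129
button_top top 0.59 [214.2 190.5] 81
button_top side 0.58 [235.2 162.7] 60
knob_end top 0.54 [226.6 198.6] 195
knob_end side 0.82 [235.3 182.6] 532
glass_shaker top 0.51 [346.2 186.2] 174
glass_jar top 0.81 [382.3 216.9] 586
glass_jar top 0.54 [346.  188.4] 174
mug top 0.95 [137.5 189. ] 850
shk top [ 0.45541921 -0.20168258  0.088     ] [ 0.45370531 -0.20263131  0.088     ]
green [ 0.45345984 -0.12792339  0.088     ] turq [ 0.45502269 -0.28749799  0.088     ] glass [ 0.5358924  -0.31151794  0.088     ] jar [ 0.42968624 -0.39778907  0.094     ]
```

The plain steel shaker is the white-grey cylinder at top (318,213) / side (319,238). The green one (top 292,214) and the turquoise one (top 345,213) are the look-alikes. The domed one at top (351,187) is the glass shaker. The crops confirm this: it has a flat top, no colour and plain sides. The box fit from both cameras agrees to about 2 mm, with the button at (0.510, 0.099).

```bash
cat >> h.py <<'E'
from scipy.spatial.transform import Rotation as R
O=np.array([.5132,.1297]);yaw=1.4888
ex=np.array([np.cos(yaw),np.sin(yaw)]);ey=np.array([-ex[1],ex[0]])
def quat(s,tilt=0):
    x=np.array([0,0,-1.]);z=s*np.r_[ey,0];y=np.cross(z,x)
    q=R.from_matrix(np.c_[x,y,z]).as_quat();return q[[3,0,1,2]]
def B(x,y,z): return np.r_[O+x*ex+y*ey,z]
E
cat > d.py <<'E'
from h import *
for s in (1,-1):
    for nm,p in (("btn",[.5102,.0992,.2]),("btn",[.5102,.0992,.157]),("shk",[.4545,-.202,.2]),("shk",[.4545,-.202,.05]),("pk",B(-.108,0,.22)),("pk",B(-.108,0,.07)),("kn",B(-.2,0,.1)),("kn",B(-.06,0,.1))):
        q=kin.inverse_kinematics(np.array(p),quat(s));print(s,nm,None if q is None else np.round(q,2))
E
python3 d.py
```

```text
1 btn [ 0.06  0.03 -0.03  1.51  0.   -1.43]
1 btn [ 0.06  0.04 -0.11  1.42  0.   -1.43]
1 shk [-0.55 -0.03 -0.09  1.51  0.   -2.04]
1 shk [-0.55  0.04 -0.33  1.21  0.   -2.04]
1 pk [-0.09 -0.01 -0.03  1.55  0.   -1.58]
1 pk [-0.09  0.04 -0.28  1.25  0.   -1.58]
1 kn [-0.27  0.01 -0.25  1.31  0.   -1.76]
1 kn [ 0.01  0.04 -0.22  1.31  0.   -1.48]
-1 btn [ 0.06  0.03 -0.03  1.51  0.    1.72]
-1 btn [ 0.06  0.04 -0.11  1.42  0.    1.72]
-1 shk [-0.55 -0.03 -0.09  1.51  0.    1.1 ]
-1 shk [-0.55  0.04 -0.33  1.21  0.    1.1 ]
-1 pk [-0.09 -0.01 -0.03  1.55  0.    1.56]
-1 pk [-0.09  0.04 -0.28  1.25  0.    1.56]
-1 kn [-0.27  0.01 -0.25  1.31  0.    1.38]
-1 kn [ 0.01  0.04 -0.22  1.31  0.    1.66]
```

```bash
cat > e.py <<'E'
from h import *
q=quat(-1)
robot.gripper_close(20)
p=read_ee_pos();robot.line_to([p[0],p[1],.29])
robot.move_ptp([.5102,.0992,.24],q); robot.line_to([.5102,.0992,.172],velocity=.1)
robot.sleep(.3);f0=read_ft_force();print(read_t(),read_ee_pos(),f0,read_grip_width())
z=.172;hit=None
while z>.152:
    z-=.001;robot.line_to([.5102,.0992,z],velocity=.03);f=read_ft_force()-f0;print(round(z*1e3),np.round(f,1),np.round(read_ee_pos()[2]*1e3,1))
    if hit is None and f[2]>.9: hit=z
    if f[2]>7 or (hit and z<hit-.0055): break
robot.sleep(.3);print(read_t(),read_ft_force()-f0)
robot.line_to([.5102,.0992,.22],velocity=.15)
for n in M: cv2.imwrite(f"pics/{n}1.png",optics.camera(n)[:,:,::-1])
print(read_t())
E
python3 e.py
```

```text
4.8333 [0.51064577 0.09919759 0.17270926] [-0.14820526  0.00321615 -0.42981773] 0.00018224727828909562
171 [-0.  0. -0.] 170.9
170 [ 0.7 -0.2  1.5] 169.8
169 [-0.5  0.5 -0.2] 168.9
168 [ 0.8 -0.2  0.3] 167.9
167 [0.3 0.5 0.5] 166.9
166 [ 0.5  0.6 -0.2] 165.9
165 [-0.5  0.3  0.3] 164.9
164 [-0.8 -0.5  0.5] 163.9
7.1333 [0.29446145 0.41107158 0.32007639]
7.7583
```

```bash
cat >> h.py <<'E'
def ft(n=6,dt=.01):
    a=[]
    for _ in range(n): a.append(read_ft_force()); robot.sleep(dt)
    return np.mean(a,0)
E
cat > e.py <<'E'
from h import *
xy=[.5102,.0992]
robot.line_to([*xy,.167],velocity=.1);robot.sleep(.2);f0=ft(10);print(f0)
z=.167;hit=None
while z>.153:
    z-=.001;robot.line_to([*xy,z],velocity=.03);f=ft(5)-f0;print(round(z*1e3),np.round(f,1),np.round(read_ee_pos()[2]*1e3,1))
    if hit is None and f[2]>1.2: hit=z
    if f[2]>7 or (hit and z<hit-.0055): break
robot.sleep(.2);print(read_t(),ft()-f0)
robot.line_to([*xy,.22],velocity=.15);robot.sleep(.2)
for n in M: cv2.imwrite(f"pics/{n}2.png",optics.camera(n)[:,:,::-1])
a=cv2.imread("pics/side2.png")[120:300,150:400];b=cv2.imread("pics/top2.png")[120:300,150:400]
cv2.imwrite("pics/j2.png",cv2.resize(np.vstack([a,b]),None,fx=1.6,fy=1.6,interpolation=2))
print(read_t())
E
python3 e.py
```

```text
[0.21935388 0.02823729 0.16929877]
166 [-0.6  0.4 -0.6] 166.0
165 [-0.1  0.1 -0.2] 164.9
164 [-0.1 -0.2  0.1] 163.9
163 [0.4 0.4 0. ] 163.1
162 [-0.9 -0.   2.3] 162.4
161 [-0.2 -0.3  1.7] 160.8
160 [-0.4 -0.2  2. ] 160.0
159 [-0.8 -0.1  2.5] 159.1
158 [-1.4 -0.7  3. ] 158.1
157 [-1.6 -0.1  4. ] 157.1
156 [-1.9  0.2  4.4] 156.0
12.1333 [-2.03566639 -0.36934989  4.42121801]
13.0583
```

View pics/j2.png

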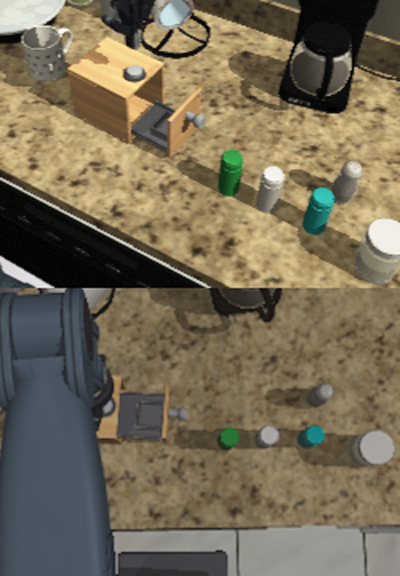

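The tray has sprung out: knob in the side crop at about (200,120), shakers untouched. Next I'll grasp the steel shaker.

```bash
cat > g.py <<'E'
from h import *
q=quat(-1);sh=[.4545,-.2022]
robot.move_ptp([*sh,.22],q);robot.open_jaws()
for n in M: cv2.imwrite(f"pics/{n}3.png",optics.camera(n)[:,:,::-1])
robot.line_to([*sh,.060],velocity=.12)
robot.gripper_close(30);print(read_t(),read_grip_width(),read_ee_pos())
robot.line_to([*sh,.17],velocity=.12)
robot.sleep(.2);print(read_grip_width(),read_ee_pos(),read_t())
for n in M: cv2.imwrite(f"pics/{n}4.png",optics.camera(n)[:,:,::-1])
a=cv2.imread("pics/side4.png")[100:300,150:400];b=cv2.imread("pics/top3.png")[120:260,150:400]
cv2.imwrite("pics/j4.png",cv2.resize(np.vstack([a,b]),None,fx=1.7,fy=1.7,interpolation=2))
E
python3 g.py
```

```text
17.1 0.0370804233953213 [ 0.45483414 -0.20237556  0.06044377]
0.03719205310745286 [ 0.45398061 -0.20186692  0.1689407 ] 18.3667
```

View pics/j4.png

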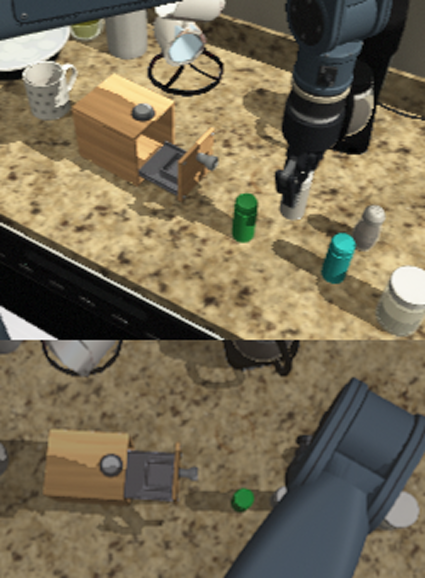

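```bash
cat > i.py <<'E'
from h import *
b=cv2.imread("pics/top3.png").copy()
s=cv2.resize(b[165:225,210:275],None,fx=9,fy=9,interpolation=2)
def dr(P,n,im,o,k,c):
    uv=((proj(n,P)+.5-o)*k-.5).astype(int);cv2.polylines(im,[uv.reshape(-1,1,2)],True,c,1)
sq=lambda h,z:np.array([B(-.108+i,j,z) for i,j in((-h,-h),(h,-h),(h,h),(-h,h))])
dr(sq(.027,.042),"top",s,(210,165),9,(0,0,255));dr(sq(.024,.042),"top",s,(210,165),9,(0,255,0));dr(sq(.002,.022),"top",s,(210,165),9,(255,0,0))
a=cv2.imread("pics/side4.png");t=cv2.resize(a[165:225,220:285],None,fx=9,fy=9,interpolation=2)
dr(sq(.027,.042),"side",t,(220,165),9,(0,0,255));dr(sq(.024,.042),"side",t,(220,165),9,(0,255,0))
cv2.imwrite("pics/pk.png",cv2.resize(np.hstack([s,t]),(800,370)))
E
python3 i.py
```

```text
(no output)
```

View pics/pk.png

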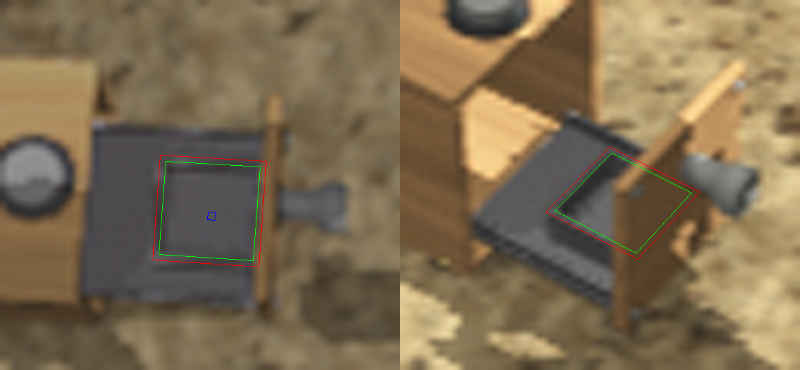

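```bash
cat > k.py <<'E'
from h import *
q=quat(-1);sh=[.4545,-.2022]
robot.line_to([*sh,.22],velocity=.15)
robot.line_to(B(-.108,0,.22),velocity=.15)
robot.line_to(B(-.108,0,.094),velocity=.08);robot.sleep(.2);f0=ft(10);print(read_t(),f0)
z=.094
while z>.080:
    z-=.001;robot.line_to(B(-.108,0,z),velocity=.03);f=ft(3)-f0;print(round(z*1e3),np.round(f,1))
    if f[2]>2.2:break
for n in M: cv2.imwrite(f"pics/{n}5.png",optics.camera(n)[:,:,::-1])
print(read_t())
cv2.imwrite("pics/j5.png",cv2.resize(cv2.imread("pics/side5.png")[110:230,200:340],None,fx=5,fy=5,interpolation=2))
E
python3 k.py
```

```text
22.6417 [ 0.2603739   0.05577829 -0.66476188]
93 [-0.2  0.2  0.2]
92 [-0.5  0.1 -0.1]
91 [-0.1 -0.   0.1]
90 [-1.   0.3 -0.2]
89 [ 0.3 -0.6 -0.4]
88 [-0.2 -0.4  0.1]
87 [-0.4  0.  -0.4]
86 [-0.2  0.2 -0.3]
85 [-0.   0.  -0.5]
84 [-0.6 -0.1 -0.3]
83 [-0.2  0.3 -0.1]
82 [-1.1 -0.4  2.6]
26.0417
```

View pics/j5.png

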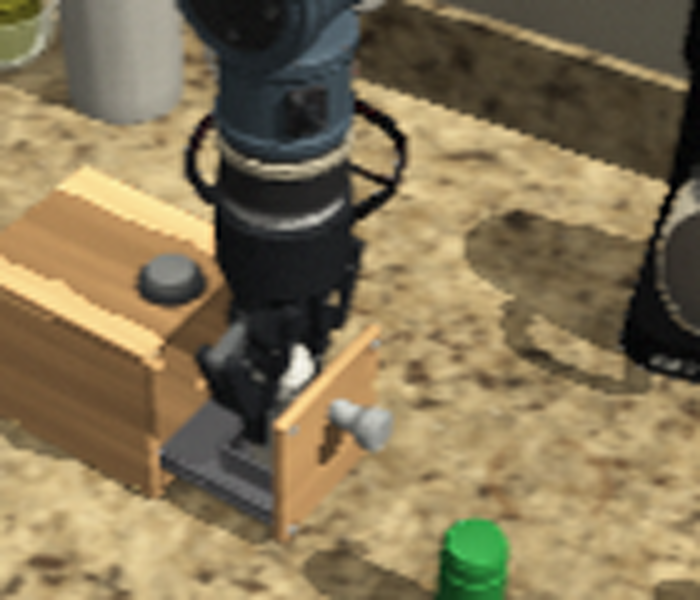

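```bash
cat > l.py <<'E'
from h import *
robot.open_jaws();robot.sleep(.1);print(read_ft_force())
robot.line_to(B(-.108,0,.22),velocity=.12)
robot.line_to(B(-.207,0,.22),velocity=.2)
robot.gripper_close(20)
for n in M: cv2.imwrite(f"pics/{n}6.png",optics.camera(n)[:,:,::-1])
a=cv2.resize(cv2.imread("pics/side6.png")[130:220,190:310],None,fx=5,fy=5,interpolation=2)
b=cv2.resize(cv2.imread("pics/top6.png")[150:240,180:260],None,fx=5,fy=5,interpolation=2)
cv2.imwrite("pics/j6.png",cv2.resize(np.hstack([a,b]),None,fx=.8,fy=.8));print(read_t())
E
python3 l.py
```

```text
[ 0.13581451 -0.66583836  0.18329754]
29.4833
```

View pics/j6.png

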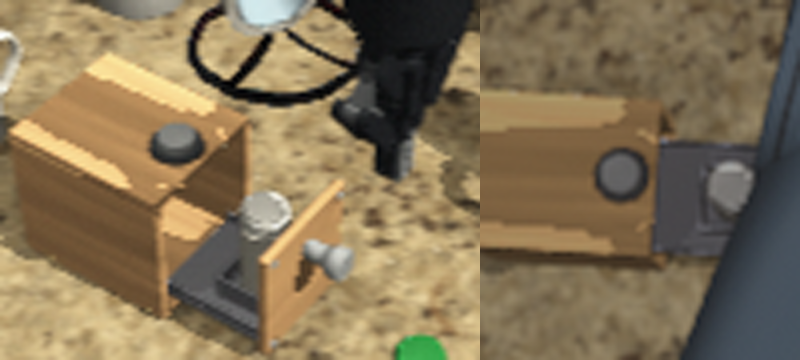

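```bash
cat > n.py <<'E'
from h import *
print("shaker top",atz("side",(256.3,182.6),.110),"pocket",B(-.108,0,0))
robot.line_to(B(-.207,0,.105),velocity=.12);robot.sleep(.2);f0=ft(10);print(read_t(),f0)
e=np.r_[ex,0]
x=-.207
while x<-.178:
    x+=.002;robot.line_to(B(x,0,.105),velocity=.06);f=(ft(4)-f0);fa=-f@e
    if fa>2: break
print("contact",x,np.round(f,1),read_t())
while x<-.125:
    x=min(x+.015,-.125);robot.line_to(B(x,0,.105),velocity=.05);f=ft(3)-f0;print(round(x*1e3,1),np.round(-f@e,1),np.round(f,1))
print(read_t())
for n in M: cv2.imwrite(f"pics/{n}7.png",optics.camera(n)[:,:,::-1])
cv2.imwrite("pics/j7.png",cv2.resize(cv2.imread("pics/side7.png")[110:230,180:320],None,fx=5,fy=5,interpolation=2))
np.save("f0.npy",f0)
E
python3 n.py
```

```text
shaker top [0.49960953 0.01805364 0.11      ] pocket [0.50435432 0.02206286 0.        ]
30.875 [-0.09639358  0.41872117  0.00094599]
contact -0.18699999999999997 [-0.4 -4.2 -0.1] 33.7083
-172.0 4.3 [-0.7 -4.3 -0.6]
-157.0 5.3 [-0.4 -5.2  0. ]
-142.0 5.1 [ 0.3 -5.1  0.1]
-127.0 5.8 [-0.4 -5.8 -0.4]
-125.0 5.5 [ 0.  -5.5  0.1]
35.8833
```

View pics/j7.png

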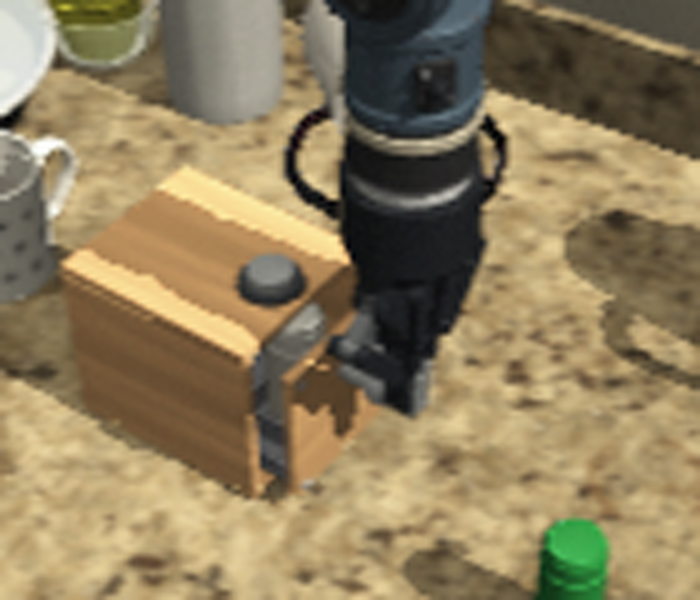

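```bash
cat > o.py <<'E'
from h import *
def cyl(n,im,P,o,k,c,h=.088,r=.019):
    t=np.linspace(0,2*np.pi,40)
    for z in (0,h):
        uv=((proj(n,np.c_[P[0]+r*np.cos(t),P[1]+r*np.sin(t),0*t+P[2]+z])+.5-o)*k-.5).astype(int)
        cv2.polylines(im,[uv.reshape(-1,1,2)],True,c,1)
a=cv2.resize(cv2.imread("pics/side7.png")[150:210,225:275],None,fx=8,fy=8,interpolation=2)
b=cv2.resize(cv2.imread("pics/side6.png")[150:210,230:280],None,fx=8,fy=8,interpolation=2)
cyl("side",b,B(-.108,0,.022),(230,150),8,(0,0,255))
cv2.imwrite("pics/j8.png",np.hstack([a,b]))
E
python3 o.py
```

```text
(no output)
```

View pics/j8.png

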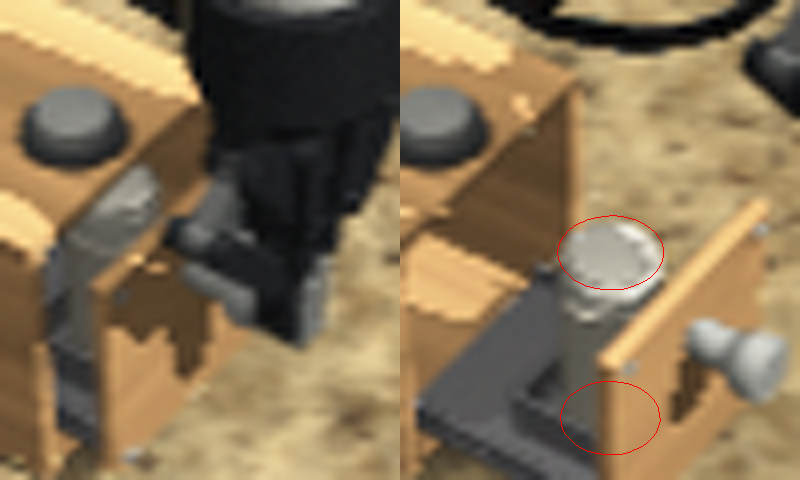

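```bash
cat > p.py <<'E'
from h import *
f0=np.load("f0.npy");e=np.r_[ex,0]
x=-.125;robot.line_to(B(-.101,0,.105),velocity=.05);x=-.101
L=[];pk=0;drop=False;mn=99
while x<-.070:
    x+=.0005;robot.line_to(B(x,0,.105),velocity=.02);fa=-(ft(6)-f0)@e;L.append(fa)
    m=fa; pk=max(pk,m)
    sm=np.mean(L[-3:])
    if pk>7.8 and sm<pk-1.8: drop=True
    if drop: mn=min(mn,sm)
    print(round((x+.098)*1e3,1),round(fa,1),"D" if drop else "",end=" | ")
    if fa>13: print("LIMIT");break
    if drop and fa>mn+3: print("BUFFER");break
print(read_t(),pk,mn,read_ee_pos()@e-np.r_[O,0]@e)
E
python3 p.py
```

```text
-2.5 6.3  | -2.0 6.5  | -1.5 6.9  | -1.0 6.8  | -0.5 6.8  | 0.0 6.7  | 0.5 7.0  | 1.0 6.9  | 1.5 6.8  | 2.0 6.5  | 2.5 7.1  | 3.0 6.9  | 3.5 6.4  | 4.0 6.7  | 4.5 6.8  | 5.0 6.6  | 5.5 6.8  | 6.0 6.9  | 6.5 7.0  | 7.0 6.8  | 7.5 6.9  | 8.0 7.1  | 8.5 6.9  | 9.0 7.7  | 9.5 8.1  | 10.0 8.2  | 10.5 8.7  | 11.0 8.6  | 11.5 8.8  | 12.0 8.6  | 12.5 9.0  | 13.0 8.9  | 13.5 9.2  | 14.0 9.9  | 14.5 10.5  | 15.0 10.9  | 15.5 11.0  | 16.0 11.2  | 16.5 8.1  | 17.0 8.2 D | 17.5 8.3 D | 18.0 7.9 D | 18.5 7.5 D | 19.0 7.2 D | 19.5 7.1 D | 20.0 7.1 D | 20.5 7.2 D | 21.0 7.2 D | 21.5 7.3 D | 22.0 8.5 D | 22.5 9.3 D | 23.0 10.0 D | 23.5 10.6 D | BUFFER
52.5167 11.204892008975357 7.129273366177514 -0.07706883420211523
```

```bash
cat > p2.py <<'E'
from h import *
f0=np.load("f0.npy");e=np.r_[ex,0]
g=lambda n=5:-(ft(n)-f0)@e
robot.line_to(B(-.074,0,.105),velocity=.02);print(g(),read_ee_pos()@e-np.r_[O,0]@e)
robot.line_to(B(-.090,0,.105),velocity=.04);print(g())
robot.line_to(B(-.106,0,.105),velocity=.04);a=g(8);print("after",a,read_t())
if a<2.5:
    robot.line_to(B(-.125,0,.105),velocity=.1);print(g())
for n in M: cv2.imwrite(f"pics/{n}9.png",optics.camera(n)[:,:,::-1])
cv2.imwrite("pics/j9.png",cv2.resize(cv2.imread("pics/side9.png")[110:230,180:320],None,fx=5,fy=5,interpolation=2))
print(read_t())
E
python3 p2.py
```

```text
11.404517350151856 -0.07690516419018306
6.718422854287577
after 0.4118556851289903 54.0167
0.2904903348435925
54.5
```

View pics/j9.png

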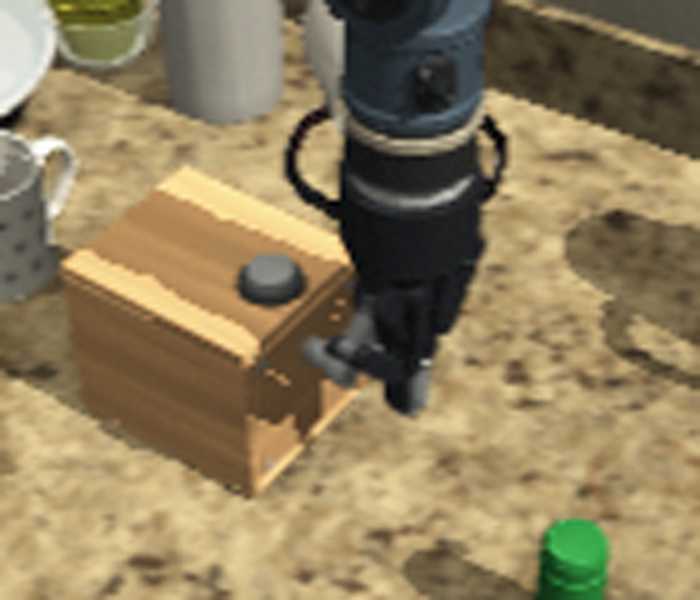

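The tray front is flush, the force has gone to zero and the button is up. I'll retract, check once more and hand in.

```bash
cat > z.py <<'E'
from h import *
robot.line_to(B(-.135,0,.105),velocity=.1);robot.line_to(B(-.135,0,.25),velocity=.15);robot.sleep(.3)
for n in M: cv2.imwrite(f"pics/{n}10.png",optics.camera(n)[:,:,::-1])
cv2.imwrite("pics/j10.png",cv2.resize(cv2.imread("pics/side10.png")[100:310,140:430],None,fx=2.7,fy=2.7,interpolation=2))
print(read_t(),read_ft_force())
E
python3 z.py
```

```text
56.2667 [-0.52906351 -0.62198407  0.57455518]
```

View pics/j10.png

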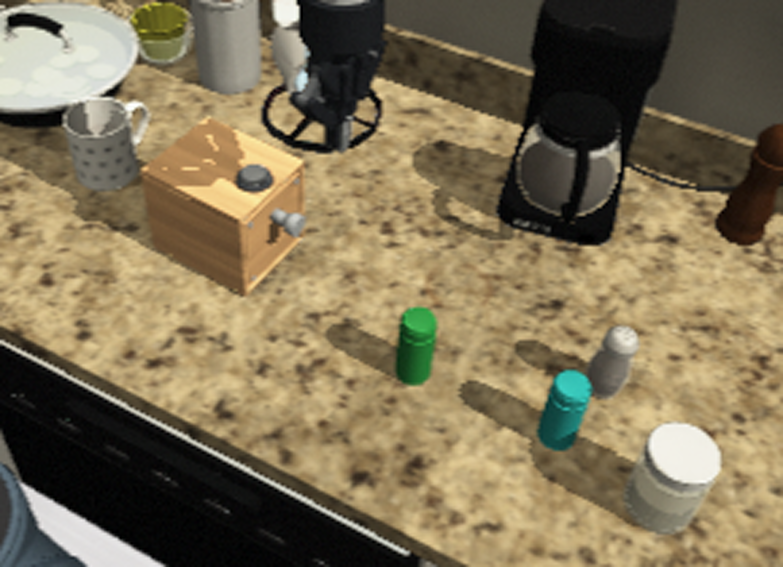

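The picture shows the box shut with its knob at (288,222) and the button up at (255,178). The mug, jar and glass shaker are where they were.

```bash
python3 -c "
from plant import *
robot.job_done();print(read_t())"
```

```text
the job is handed in; nothing more can be done
the job is handed in; nothing more can be done
```

The plain steel shaker is in the spice box with the tray latched shut, and I handed the job in just after 56.3 s of the 72 s allowed.

- **Button:** I pressed it with about 4.4 N and the tray sprang fully out.
- **Shaker:** It went into the pocket and touched the floor at the expected height. An overlay on the side view after letting go showed it upright and about 1–2 mm off centre. An earlier rough pixel estimate put it about 6 mm off, still within the 11 mm limit. Once the tray was shut I could no longer see it.
- **Latch:** Pushing the knob, the force rose to 11.2 N, eased to about 7.1 N, then rose again at the buffer. The highest reading anywhere was about 11.4 N, against the 17 N limit.
- **Buffer stiffness:** The buffer felt softer than 6 N/mm, because the arm itself gave about 2.6 mm under load.
- **Last checks:** When I backed off, the push force fell to about zero. The final picture shows the tray front flush and the button up. The glass shaker, jar and mug stand where they were, and the gripper is clear of everything.

My first press stopped short because sensor noise looked like contact. Nothing had been touched, and I repeated it with averaged readings.

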